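Set out the sharpening stones from coarse to fine

TASK

Set up the sharpening line: lay one bench stone in each of the four stone holders, flat between the end stops, centred and squarely in line with its holder, in order of shade from the darkest (coarse) in the holder next to the tray of dull knives to the palest (fine) in the holder next to the leather strop. Set the stones down without dropping them, and leave the strop and the tray where they are.

Things in the scene. Friction and masses are not known exactly. Their poses are not given: they have to be found in the camera images.
- stone_charcoal_mid (a point): Bench sharpening stone, plain rectangular bar 125 x 45 x 25 mm, about 0.3 kg, colour charcoal black: the darkest, coarsest. Lies flat on the bench at the start, its long side roughly across the robot's view (along y, up to 20 degrees off). Point: its centre, 12.5 mm above its underside. x along its length, y across its 45 mm width, z up.
- stone_brown_mid (a point): Bench sharpening stone, plain rectangular bar 125 x 45 x 25 mm, about 0.3 kg, colour dark rust brown: second darkest. Lies flat on the bench at the start, its long side roughly across the robot's view (along y, up to 20 degrees off). Point: its centre, 12.5 mm above its underside. x along its length, y across its 45 mm width, z up.
- stone_grey_green_mid (a point): Bench sharpening stone, plain rectangular bar 125 x 45 x 25 mm, about 0.3 kg, colour light grey-green: second palest. Lies flat on the bench at the start, its long side roughly across the robot's view (along y, up to 20 degrees off). Point: its centre, 12.5 mm above its underside. x along its length, y across its 45 mm width, z up.
- stone_ivory_mid (a point): Bench sharpening stone, plain rectangular bar 125 x 45 x 25 mm, about 0.3 kg, colour ivory white: the palest, finest. Lies flat on the bench at the start, its long side roughly across the robot's view (along y, up to 20 degrees off). Point: its centre, 12.5 mm above its underside. x along its length, y across its 45 mm width, z up.
- holder_1: Fixed stone holder, left (+y) end of a row of four, 95 mm apart, on a green mat: two rubber feet joined by steel rods, 165 x 50 mm. Origin: centre of its underside; x along its length, away from the robot. The stone lies along x on beds 15 mm above the origin, between end stops 137 mm apart that rise 9 mm more; open at its sides. The middle 90 mm is free for fingers down to the mat.
- holder_2: Fixed stone holder, second from left of a row of four, 95 mm apart, on a green mat: two rubber feet joined by steel rods, 165 x 50 mm. Origin: centre of its underside; x along its length, away from the robot. The stone lies along x on beds 15 mm above the origin, between end stops 137 mm apart that rise 9 mm more; open at its sides. The middle 90 mm is free for fingers down to the mat.
- holder_3: Fixed stone holder, third from left of a row of four, 95 mm apart, on a green mat: two rubber feet joined by steel rods, 165 x 50 mm. Origin: centre of its underside; x along its length, away from the robot. The stone lies along x on beds 15 mm above the origin, between end stops 137 mm apart that rise 9 mm more; open at its sides. The middle 90 mm is free for fingers down to the mat.
- holder_4: Fixed stone holder, right (-y) end of a row of four, 95 mm apart, on a green mat: two rubber feet joined by steel rods, 165 x 50 mm. Origin: centre of its underside; x along its length, away from the robot. The stone lies along x on beds 15 mm above the origin, between end stops 137 mm apart that rise 9 mm more; open at its sides. The middle 90 mm is free for fingers down to the mat.
- strop: Leather strop: brown leather on a pale wooden paddle 170 x 56 x 24 mm with a round wooden handle 90 mm long to the far side (+x). Lies loose on the mat at one end of the row of holders, sometimes the left, sometimes the right, its centre about 100 mm from the centre of the end holder. Origin: centre of the paddle's underside.
- blade_tray: Bright open metal tray 190 x 60 x 22 mm with three dull knives in it. Lies loose on the mat at the other end of the row from the strop. Origin: centre of its underside.
Mind the look-alikes: they are no part of the job. What is shaped like the part that bears stone_ivory_mid but blue or pink is not meant.

How it is judged:
At the end, for the whole second after the job is handed in: Darkest stone in the holder next to the tray, then by shade to the palest next to the strop. Each lies flat on its beds (3 mm, 0.06 rad), centred within 10 mm lengthwise and 12 mm sideways, in line within 0.14 rad, released and at rest (((horizontal distance between strop and holder_4 below 0.17 m and (x of stone_charcoal_mid in the frame of holder_1 between -0.01 and 0.01 m and y of stone_charcoal_mid in the frame of holder_1 between -0.012 and 0.012 m and z of stone_charcoal_mid in the frame of holder_1 between 0.0245 and 0.0305 m and angle between the x axis of stone_charcoal_mid and the x axis of holder_1, either way round below 0.14 rad and angle between stone_charcoal_mid's own z axis and vertical below 0.06 rad) and (x of stone_brown_mid in the frame of holder_2 between -0.01 and 0.01 m and y of stone_brown_mid in the frame of holder_2 between -0.012 and 0.012 m and z of stone_brown_mid in the frame of holder_2 between 0.0245 and 0.0305 m and angle between the x axis of stone_brown_mid and the x axis of holder_2, either way round below 0.14 rad and angle between stone_brown_mid's own z axis and vertical below 0.06 rad) and (x of stone_grey_green_mid in the frame of holder_3 between -0.01 and 0.01 m and y of stone_grey_green_mid in the frame of holder_3 between -0.012 and 0.012 m and z of stone_grey_green_mid in the frame of holder_3 between 0.0245 and 0.0305 m and angle between the x axis of stone_grey_green_mid and the x axis of holder_3, either way round below 0.14 rad and angle between stone_grey_green_mid's own z axis and vertical below 0.06 rad) and (x of stone_ivory_mid in the frame of holder_4 between -0.01 and 0.01 m and y of stone_ivory_mid in the frame of holder_4 between -0.012 and 0.012 m and z of stone_ivory_mid in the frame of holder_4 between 0.0245 and 0.0305 m and angle between the x axis of stone_ivory_mid and the x axis of holder_4, either way round below 0.14 rad and angle between stone_ivory_mid's own z axis and vertical below 0.06 rad)) or (horizontal distance between strop and holder_1 below 0.17 m and (x of stone_charcoal_mid in the frame of holder_4 between -0.01 and 0.01 m and y of stone_charcoal_mid in the frame of holder_4 between -0.012 and 0.012 m and z of stone_charcoal_mid in the frame of holder_4 between 0.0245 and 0.0305 m and angle between the x axis of stone_charcoal_mid and the x axis of holder_4, either way round below 0.14 rad and angle between stone_charcoal_mid's own z axis and vertical below 0.06 rad) and (x of stone_brown_mid in the frame of holder_3 between -0.01 and 0.01 m and y of stone_brown_mid in the frame of holder_3 between -0.012 and 0.012 m and z of stone_brown_mid in the frame of holder_3 between 0.0245 and 0.0305 m and angle between the x axis of stone_brown_mid and the x axis of holder_3, either way round below 0.14 rad and angle between stone_brown_mid's own z axis and vertical below 0.06 rad) and (x of stone_grey_green_mid in the frame of holder_2 between -0.01 and 0.01 m and y of stone_grey_green_mid in the frame of holder_2 between -0.012 and 0.012 m and z of stone_grey_green_mid in the frame of holder_2 between 0.0245 and 0.0305 m and angle between the x axis of stone_grey_green_mid and the x axis of holder_2, either way round below 0.14 rad and angle between stone_grey_green_mid's own z axis and vertical below 0.06 rad) and (x of stone_ivory_mid in the frame of holder_1 between -0.01 and 0.01 m and y of stone_ivory_mid in the frame of holder_1 between -0.012 and 0.012 m and z of stone_ivory_mid in the frame of holder_1 between 0.0245 and 0.0305 m and angle between the x axis of stone_ivory_mid and the x axis of holder_1, either way round below 0.14 rad and angle between stone_ivory_mid's own z axis and vertical below 0.06 rad))) and linear speed of each of stone_charcoal, stone_brown, stone_grey_green, stone_ivory below 0.02 m/s and angular speed of each of stone_charcoal, stone_brown, stone_grey_green, stone_ivory below 0.2 rad/s); the robot touches nothing.
It fails at once if the strop is shifted by more than 20 mm (distance of strop from where it was at the start of the episode above 0.02 m).
It fails at once if the tray of knives is shifted by more than 20 mm (distance of blade_tray from where it was at the start of the episode above 0.02 m).
It fails at once if a stone is dropped (falls free by more than about 30 mm) ((linear speed of stone_charcoal above 0.75 m/s and contact force between the fingers and stone_charcoal below 0.05 N) or (linear speed of stone_brown above 0.75 m/s and contact force between the fingers and stone_brown below 0.05 N) or (linear speed of stone_grey_green above 0.75 m/s and contact force between the fingers and stone_grey_green below 0.05 N) or (linear speed of stone_ivory above 0.75 m/s and contact force between the fingers and stone_ivory below 0.05 N)).
It also fails if it takes over 115 s, if anything falls off the work surface, if the arm or the gripper's body presses on something with over 40 N, if the wrist force passes 120 N, or if a joint passes its speed limit or range.

ROBOT

A 7-joint arm with a two-finger parallel gripper is mounted at the origin on the work surface. World frame = base frame: x ahead of the robot, y to its left, z up, the work surface at z = 0. Lengths are in m, angles in rad, forces in N, time in s.
With the tool pointing down it reaches from about 0.4 to 0.85 m from the base axis. Payload 10.4 kg.
Tool frame: the origin (TCP) lies at the centre of the arm's flange, where the gripper is bolted on; the fingertips stand 173 mm ahead of it and the grasp point (between the pads) lies 155 mm ahead of it; z points along the fingers, y is the line along which they close (so a half turn about z gives the same grasp; the last joint's range is limited). The gripper opens to 85 mm and grips with 20 to 120 N. Pads are 22 mm wide; open, the fingers measure 114 mm over their backs; the gripper's body (76 mm by 85 mm) begins 54 mm behind the grasp point. The pads swing forward as they close: fully open they stand 13 mm farther back than shut.
Start: joints at [1.288, 0.332, -0.065, 1.46, 0.022, 1.35, -0.088], TCP at [0.161, -0.604, 0.405] pointing down, gripper open.
Joint ranges: [-2.6, 2.6], [-0.5, 2.12], [-1.47, 1.34], [0.16, 2.42], [-1.27, 4.41], [0.06, 2.06], [-2.6, 2.6]. Speed limits (rad/s): [2.22, 2.22, 2.79, 2.79, 3.14, 3.14, 3.14].

INTERFACE

Orientations are given as a unit quaternion [x, y, z, w].
In Python, from workcell import manip, viewer, finder gives the robot as it stands.
- The arm moves only by the tool arm_command, never from a script. Its argument "plan" is a list of rows, each an object with "dp": the shift along the tool's x, y, z in mm, a list of three; "spin": the turn about the tool's z in rad. A call has 1 to 5 rows; each row shifts and turns the commanded pose from where the row before left it, along the tool's axes as they then stand; what a row does not reach is not made up. A row lasts 1/10 s, in which the tool goes at most 50 mm and 8.59 degrees, less where a joint would pass 70% of its speed; a pose out of reach is approached as far as the arm can. A call is refused whole if a number of a shift passes 50 or a number of a turn 0.15, either way. A call with a gripper value outside its range is refused whole. "grip" is the closure, from -1 (fully open) to 1 (shut), set as the call begins (left out, the last holds). The fingers move at their own pace and stop on an object; "newtons" is the grip in N (left out, the last holds). Time passes only in rows, so rows that do not move let the fingers close. It gives the time, the measured TCP pose, the force, the opening and the grip force at its end, in the units of the state.
- manip.get_obs(): the state, without advancing time (a new reading comes with each control period).
- viewer.camera(name): name is "scene" or "top" or "wrist"; returns the picture (400x640x3 uint8, blue, green, red); there is no depth.
- viewer.camera_params(name): a dict with "vertical_fov" (degrees; the focal length in pixels is half the picture's height over the tangent of half this angle, whatever the lens; pixels are square), "cx", "cy" (the principal point, pixels), "k1" (the pictures are not rectified: a ray, as slopes to the right and down, at radius r is drawn at 1 + k1 r^2 times it, then the intrinsics apply), "R" (3x3) and "t" (3): a world point X has camera coordinates R X + t; the wrist camera has in their place "T_tool_cam" (4x4, takes a point from camera to tool coordinates, whose origin is the TCP and whose axes are the flange's). Camera axes: x right, y down, z forward; pixel columns grow to the right and rows downward; lengths in m; the calibration is good to about 2 mm. A picture is of the moment at which its call begins: read the wrist's pose just before it. camera_params takes no time and is no camera call.
- manip.hand_in(): hands the job in; it is judged then, once.
Trained networks look in the newest picture that a camera, given by its name, has taken for a name from the list of things; names that differ only in an ending like _2 or _b are one class to them, and where a whole thing is asked for, a point or a joint stands for the part that bears it (a point fixed in the world has none). Each returns a list of dicts, best first, with "score" (0 to 1); they miss things now and then, are a little off and sometimes report something else, mostly with a low value. They report only what shows in the picture. A call takes as long as a camera call. They do not tell look-alikes from the thing itself.
- finder.find_in(camera, thing): "position" ([x, y, z] in m, in world coordinates, good to about 4 mm: the middle of the surface that is visible of it).
The state is a dict: "clock": time; "joint_pos": joint angles; "joint_velocities": joint speeds; "tau": joint torques, N m; "position": TCP position; "ee_rot": TCP orientation; "ft_force": force on the tool from outside, world axes, zero at the start; "torque": the same for the moment, N m; "grip_width": opening from 0.0 (shut) to 1.0 (fully open); "grasp_force": force on a finger pad.
Only numpy, scipy, OpenCV 4.12 (cv2) and the standard library are available. Lean on these libraries where they do the work, as an engineer would, in place of code of your own. Each camera call takes 0.05 s, during which the arm holds its last target. There are 200 camera calls.

## Working session

There is one attempt and no reset: what is moved stays moved. The work goes in short steps, Python scripts to look and compute and a tool call to move; the robot and the scene stay as the last step left them, time stands still between calls to the robot, and variables do not carry over. Pictures are saved under pics/ and viewed, at most 14 in all, crops included, and the job is handed in when it is done.

Besides the shell and the picture viewer there is one more tool, called after "Emit:" by a JSON object that holds its "api" and its "payload", one argument or row to a line. arm_command: Moves the arm, as the interface text tells. Its arguments: {"type":"object","properties":{"plan":{"type":"array","items":{"type":"object","properties":{"dp":{"type":"array","items":{"type":"number"}},"spin":{"type":"number"}}}},"grip":{"type":"number"},"newtons":{"type":"number"}},"required":["plan"]}

```bash
ls; mkdir -p pics
python3 - <<'E'
from workcell import manip, viewer, finder
import cv2
for n in ["top","scene"]:
    cv2.imwrite(f"pics/{n}0.png",viewer.camera(n))
    p=viewer.camera_params(n); print(n,{k:(v if not hasattr(v,'round') else v) for k,v in p.items()})
for t in ["stone_charcoal_mid","stone_brown_mid","stone_grey_green_mid","stone_ivory_mid","holder_1","strop","blade_tray"]:
    for c in ["top"]:
        for d in finder.find_in(c,t): print(t,c,[round(x,3) for x in d["position"]],round(d["score"],2))
o=manip.get_obs(); print(o["clock"],o["position"],o["ee_rot"]); print(viewer.camera_params("wrist"))
E
```

```text
pics
top {'vertical_fov': 52.095551422665245, 'cx': 320.07177942179914, 'cy': 199.11821773307625, 'k1': 0.012487122755845426, 'R': array([[-0.02624552, -0.99965468, -0.00130275],
       [-0.98417116,  0.02606745, -0.17529295],
       [ 0.17526637, -0.00331852, -0.98451546]]), 't': array([0.09406421, 0.46304125, 1.21971602])}
scene {'vertical_fov': 55.634771229079064, 'cx': 317.7523757320403, 'cy': 199.42497246285066, 'k1': -0.09139693030689126, 'R': array([[-0.01372814,  0.99990158, -0.00289237],
       [ 0.85838299,  0.0103015 , -0.51290596],
       [-0.51282569, -0.00952401, -0.85843993]]), 't': array([-0.07635114, -0.39205047,  1.32624329])}
stone_charcoal_mid top [0.435, -0.1, 0.027] 0.62
stone_brown_mid top [0.431, 0.083, 0.023] 0.65
stone_grey_green_mid top [0.422, -0.254, 0.028] 0.63
stone_ivory_mid top [0.287, 0.276, 0.022] 0.93
stone_ivory_mid top [0.42, 0.28, 0.023] 0.61
stone_ivory_mid top [0.259, 0.467, 0.024] 0.57
holder_1 top [0.649, -0.124, 0.02] 0.89
holder_1 top [0.649, 0.167, 0.018] 0.64
strop top [0.667, 0.27, 0.024] 0.7
blade_tray top [0.647, -0.224, 0.01] 0.84
0.45 [ 0.16058667 -0.60401326  0.40466062] [ 9.91574857e-01  1.29534943e-01  2.86083892e-05 -1.64485522e-05]
{'vertical_fov': 64.77243210962625, 'cx': 326.6362983103929, 'cy': 194.4910962724628, 'k1': -0.06365765553581657, 'T_tool_cam': array([[ 8.84744664e-04, -9.55069223e-01, -2.96381507e-01,
         7.63312438e-02],
       [ 9.99999319e-01,  1.07037990e-03, -4.64073618e-04,
        -1.11289610e-03],
       [ 7.60463237e-04, -2.96380894e-01,  9.55069520e-01,
         2.95798766e-02],
       [ 0.00000000e+00,  0.00000000e+00,  0.00000000e+00,
         1.00000000e+00]])}
```

View pics/top0.png

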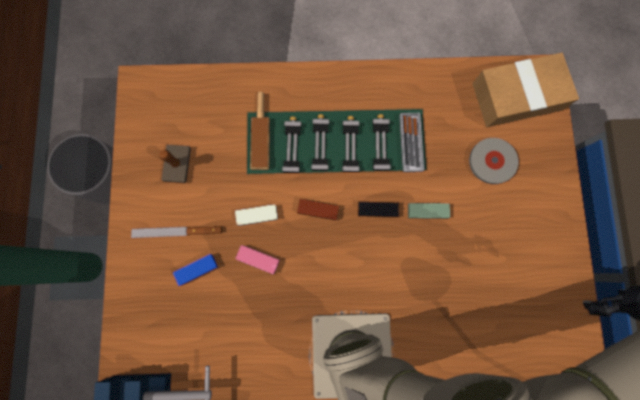

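View pics/scene0.png

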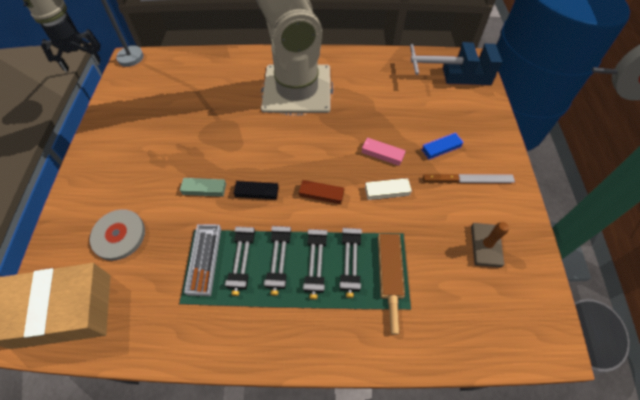

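The pictures show the strop next to holder_1 (top px 260,143; +y) and the tray next to holder_4 (411,141). The order is therefore charcoal→holder_4, brown→3, grey-green→2, ivory→1.

Candidates in the top view:
- **Ivory:** white bar (257,214). The blue bar (195,270) and pink bar (258,259) are the decoys.
- **Brown:** bar (319,209).
- **Charcoal:** bar (379,209).
- **Grey-green:** bar (430,210).

Next I'll rectify the views and fit the stones.

```bash
cat > h.py <<'E'
from workcell import manip, viewer, finder
import cv2, numpy as np
from scipy.optimize import minimize
def proj(c,X,p=None,pose=None):
    p=p or viewer.camera_params(c); X=np.asarray(X,float)
    if c=="wrist":
        from scipy.spatial.transform import Rotation as Ro
        T=np.eye(4);T[:3,:3]=Ro.from_quat(pose["ee_rot"]).as_matrix();T[:3,3]=pose["position"]
        M=np.linalg.inv(T@p["T_tool_cam"]);R,t=M[:3,:3],M[:3,3]
    else: R,t=p["R"],p["t"]
    q=X@R.T+t; s=q[...,:2]/q[...,2:]; r2=(s**2).sum(-1,keepdims=True)
    f=200/np.tan(np.radians(p["vertical_fov"]/2))
    return s*(1+p["k1"]*r2)*f+np.array([p["cx"],p["cy"]])
def bird(c,im,x0,x1,y0,y1,z,ppm=1000,pose=None):
    # rows: x decreasing downwards; cols: y decreasing to the right
    xs=np.arange(x1,x0,-1/ppm); ys=np.arange(y1,y0,-1/ppm)
    Y,X=np.meshgrid(ys,xs); m=proj(c,np.stack([X,Y,0*X+z],-1),pose=pose).astype(np.float32)
    return cv2.remap(im,m[...,0],m[...,1],cv2.INTER_LINEAR)
def boxpts(x,y,a,z0=0.,L=.125,W=.045,H=.025):
    P=np.array([[i*L/2,j*W/2,k] for i in(-1,1) for j in(-1,1) for k in(z0,z0+H)])
    c,s=np.cos(a),np.sin(a); return P@np.array([[c,s,0],[-s,c,0],[0,0,1]])+[x,y,0]
E
cat > m.py <<'E'
from h import *
ims={c:viewer.camera(c) for c in("top","scene")}
b=[bird(c,ims[c],.53,.77,-.27,.33,.024) for c in ims]
s=[bird(c,ims[c],.36,.50,-.33,.36,.025)  for c in ims]
out=np.vstack([im for im in b]); 
for k in range(0,600,50): cv2.line(out,(k,0),(k,6),(0,255,255),1)
cv2.imwrite("pics/bird.png",out); cv2.imwrite("pics/bs.png",np.vstack(s))
for c in ims:
    hs=[]
    for n in range(1,5):
        for d in finder.find_in(c,f"holder_{n}"): hs.append([round(x,3) for x in d["position"]]+[round(d["score"],2)])
    print(c,hs)
# silhouettes: colour distance from seed colour
seeds={"charcoal":(.435,-.1),"brown":(.431,.083),"green":(.422,-.254),"ivory":(.42,.28)}
for n,(x,y) in seeds.items():
    res={}
    for c in ims:
        im=cv2.resize(ims[c],None,fx=4,fy=4,interpolation=cv2.INTER_CUBIC).astype(float)
        u,v=(proj(c,[x,y,.025])*4+1.5).astype(int)
        col=np.median(im[v-6:v+7,u-6:u+7].reshape(-1,3),0)
        w0=im[v-90:v+90,u-130:u+130]; 
        wood=np.median(np.concatenate([w0[:8].reshape(-1,3),w0[-8:].reshape(-1,3)]),0) 
        lab,cen=None,None
        t=((w0-wood)@(col-wood))/((col-wood)@(col-wood)) # 0 wood, 1 stone
        res[c]=(cv2.GaussianBlur(np.clip((t-.45)*5+.5,0,1),(0,0),2),u-130,v-90)
    ps={c:viewer.camera_params(c) for c in ims}
    def cost(q,one=None):
        e=0
        for c in ims:
            if one and c!=one: continue
            m,ox,oy=res[c]; h=cv2.convexHull((proj(c,boxpts(q[0]*.01,q[1]*.01,q[2]*.1),ps[c])*4+1.5-[ox,oy]).astype(np.float32))
            z=np.zeros(m.shape,np.uint8); cv2.fillConvexPoly(z,(h*16).astype(np.int32),255,cv2.LINE_AA,4)
            # limit to neighbourhood of the fitted shape
            k=cv2.dilate(z,np.ones((17,17)))>0
            e+=(np.abs(z/255.-m)[k]).sum()+ m[~k].sum()*0
            e+=0
        return e
    for one in(None,"top","scene"):
        best=min((minimize(cost,[x*100,y*100,(np.pi/2+a)*10],args=(one,),method="Nelder-Mead",options=dict(initial_simplex=np.array([[x*100,y*100,(np.pi/2+a)*10]]*4)+np.vstack([np.zeros(3),np.eye(3)*[1,1,1.5]]))) for a in(-.2,0,.2)),key=lambda r:r.fun)
        print(n,one,round(best.x[0]*.01,4),round(best.x[1]*.01,4),"yaw",round(best.x[2]*.1,3),round(best.fun))
E
python3 m.py
```

```text
top [[0.651, -0.125, 0.019, 0.82], [0.647, 0.166, 0.016, 0.79], [0.648, -0.022, 0.018, 0.77], [0.652, 0.072, 0.02, 0.56], [0.667, 0.269, 0.025, 0.32], [0.651, -0.125, 0.019, 0.82], [0.647, 0.166, 0.016, 0.79], [0.648, -0.022, 0.018, 0.77], [0.652, 0.072, 0.02, 0.56], [0.667, 0.269, 0.025, 0.32], [0.651, -0.125, 0.019, 0.82], [0.647, 0.166, 0.016, 0.79], [0.648, -0.022, 0.018, 0.77], [0.652, 0.072, 0.02, 0.56], [0.667, 0.269, 0.025, 0.32], [0.651, -0.125, 0.019, 0.82], [0.647, 0.166, 0.016, 0.79], [0.648, -0.022, 0.018, 0.77], [0.652, 0.072, 0.02, 0.56], [0.667, 0.269, 0.025, 0.32]]
scene [[0.668, 0.075, 0.02, 0.94], [0.651, 0.167, 0.019, 0.85], [0.658, -0.12, 0.017, 0.72], [0.651, -0.021, 0.017, 0.7], [0.668, 0.075, 0.02, 0.94], [0.651, 0.167, 0.019, 0.85], [0.658, -0.12, 0.017, 0.72], [0.651, -0.021, 0.017, 0.7], [0.668, 0.075, 0.02, 0.94], [0.651, 0.167, 0.019, 0.85], [0.658, -0.12, 0.017, 0.72], [0.651, -0.021, 0.017, 0.7], [0.668, 0.075, 0.02, 0.94], [0.651, 0.167, 0.019, 0.85], [0.658, -0.12, 0.017, 0.72], [0.651, -0.021, 0.017, 0.7]]
charcoal None 0.4344 -0.0984 yaw 1.515 2261
charcoal top 0.434 -0.0999 yaw 1.518 1036
charcoal scene 0.4345 -0.0977 yaw 1.517 1129
brown None 0.4392 0.091 yaw 1.363 3638
brown top 0.4387 0.0901 yaw 1.364 1498
brown scene 0.44 0.0918 yaw 1.388 2088
green None 0.4247 -0.2559 yaw 1.537 2339
green top 0.4258 -0.2574 yaw 1.546 783
green scene 0.4223 -0.2552 yaw 1.523 1002
ivory None 0.4251 0.2846 yaw 1.704 4714
ivory top 0.4271 0.2838 yaw 1.697 928
ivory scene 0.4144 0.2865 yaw 1.726 3006
```

View pics/bird.png

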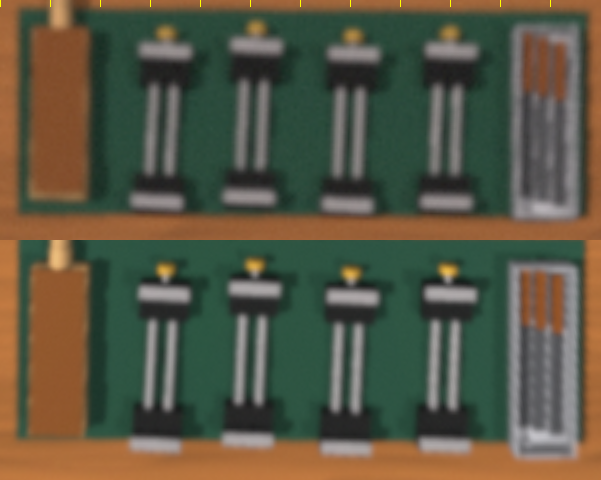

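View pics/bs.png

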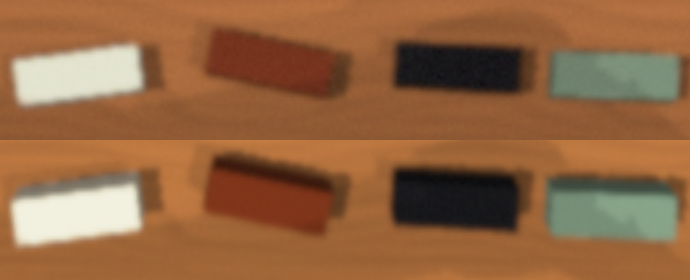

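The rectified views show four clean holders, with cap pairs at columns about 160, 252, 350 and 448. They turn by about -0.03 to -0.06 rad. The stone outlines also fit well, so I'll move to the grey-green stone, turning first.

Emit:
{"api": "arm_command", "payload": {
  "plan": [
    {"dp": [0,0,0],"spin": -0.14},
    {"dp": [0,0,0],"spin": -0.14},
    {"dp": [0,0,0],"spin": -0.14},
    {"dp": [0,0,0],"spin": -0.14},
    {"dp": [0,0,0],"spin": -0.14}
  ],
  "grip": -1,
  "newtons": 50
}}

```text
clock: 1.45
position: [0.1606, -0.604, 0.4047]
ee_rot: [0.886, 0.464, -0.0, 0.0]
ft_force: [-0.2, -0.0, 0.8]
grip_width: 0.997
grasp_force: 0.0
```

Emit:
{"api": "arm_command", "payload": {
  "plan": [
    {"dp": [0,0,0],"spin": -0.14},
    {"dp": [0,0,0],"spin": -0.14},
    {"dp": [0,0,0],"spin": -0.14},
    {"dp": [0,0,0],"spin": -0.14},
    {"dp": [0,0,0],"spin": -0.02}
  ]
}}

```text
clock: 1.95
position: [0.1605, -0.604, 0.4047]
ee_rot: [0.717, 0.697, 0.0, 0.0]
ft_force: [-0.7, -0.4, 0.7]
grip_width: 0.998
grasp_force: 0.0
```

Emit:
{"api": "arm_command", "payload": {
  "plan": [
    {"dp": [36,25,0]},
    {"dp": [36,25,0]},
    {"dp": [36,25,0]},
    {"dp": [36,25,0]},
    {"dp": [36,25,0]}
  ]
}}

```text
invalid input at $.plan[0]: expected keys dp, spin
```

Emit:
{"api": "arm_command", "payload": {
  "plan": [
    {"dp": [36,25,10]},
    {"dp": [36,25,10]},
    {"dp": [36,25,10]},
    {"dp": [36,25,10]},
    {"dp": [36,25,10]}
  ]
}}

```text
invalid input at $.plan[0]: expected keys dp, spin
```

Emit:
{"api": "arm_command", "payload": {
  "plan": [
    {"dp": [36,25,0],"spin": 0},
    {"dp": [36,25,0],"spin": 0},
    {"dp": [36,25,0],"spin": 0},
    {"dp": [36,25,0],"spin": 0},
    {"dp": [36,25,0],"spin": 0}
  ]
}}

```text
clock: 2.45
position: [0.2919, -0.4264, 0.4049]
ee_rot: [0.719, 0.695, -0.0, 0.0]
ft_force: [0.7, -0.3, -0.1]
grip_width: 1.002
grasp_force: 0.0
```

Emit:
{"api": "arm_command", "payload": {
  "plan": [
    {"dp": [36,25,10],"spin": 0},
    {"dp": [36,25,10],"spin": 0},
    {"dp": [36,25,10],"spin": 0},
    {"dp": [36,25,10],"spin": 0},
    {"dp": [36,25,10],"spin": 0}
  ]
}}

```text
clock: 2.95
position: [0.4223, -0.2504, 0.3547]
ee_rot: [0.719, 0.695, -0.0, 0.0]
ft_force: [0.4, -1.0, -0.4]
grip_width: 0.997
grasp_force: 0.0
```

```bash
cat >> h.py <<'E'
from scipy.spatial.transform import Rotation as Ro
def state():
    o=manip.get_obs(); X=Ro.from_quat(o["ee_rot"]).as_matrix()[:,0]
    return o,np.arctan2(X[1],X[0])
def go(x,y,z,yaw):
    """print tool-frame remainders: first the shift in present frame, then in the frame after the spin"""
    o,th=state(); d=np.array([x,y,z])-o["position"]
    sp=-((yaw-th+np.pi/2)%np.pi-np.pi/2)
    for n,a in(("now",th),("after spin",th-sp)):
        print(n,"dp mm",np.round(1000*np.array([d[0]*np.cos(a)+d[1]*np.sin(a),d[0]*np.sin(a)-d[1]*np.cos(a),-d[2]]),1))
    print("spin",round(sp,3),"th",round(th,3),"pos",np.round(o["position"],4),"t",o["clock"],"j",np.round(o["joint_pos"],2))
E
cat > caps.py <<'E'
from h import *
from scipy.optimize import least_squares
ims={c:viewer.camera(c) for c in("top","scene")}; P={c:viewer.camera_params(c) for c in ims}
rough=[(.642,.1697),(.647,.0775),(.639,-.020),(.642,-.118)]
obs={}
for c in ims:
    b=cv2.resize(bird(c,ims[c],.53,.77,-.27,.33,.024),None,fx=1,fy=1)
    hsv=cv2.cvtColor(b,cv2.COLOR_BGR2HSV); m=((hsv[...,1]<70)&(hsv[...,2]>95)).astype(np.uint8)
    n,l,st,ce=cv2.connectedComponentsWithStats(m)
    for i,(x,y) in enumerate(rough):
        for e in(1,-1):
            u,v=(.33-y)*1000-e*4,(.77-x)*1000-e*75
            k=[j for j in range(1,n) if st[j,4]>200 and abs(ce[j,0]-u)<15 and abs(ce[j,1]-v)<14]
            if k: obs[c,i,e]=(.77-ce[k[0],1]/1000,.33-ce[k[0],0]/1000); 
for i in range(4):
    for z in(None,):
        def f(q):
            r=[]
            for e in(1,-1):
                X=[q[0]+e*.0755*np.cos(q[2]),q[1]+e*.0755*np.sin(q[2]),q[3]]
                for c in ims:
                    if(c,i,e) in obs: r+=list(proj(c,X,P[c])-proj(c,[*obs[c,i,e],.024],P[c]))
            return r
        s=least_squares(f,[*rough[i],-.04,.025],x_scale=[.01,.01,.1,.01])
        print(i+1,np.round(s.x,4),"rms px",round(np.sqrt(np.mean(s.fun**2)),2),len(s.fun))
E
python3 caps.py; python3 -c "
from h import *
go(.4255,-.2565,.26,1.537)"
```

```text
1 [ 0.6433  0.1702 -0.0561  0.0287] rms px 0.21 8
2 [ 0.6479  0.079  -0.0464  0.0286] rms px 0.24 8
3 [ 0.6397 -0.0191 -0.0447  0.0287] rms px 0.24 8
4 [ 0.6427 -0.1173 -0.0312  0.0285] rms px 0.27 8
now dp mm [-9.9  1.4 94. ]
after spin dp mm [-9.9  1.4 94. ]
spin 0.008 th 1.545 pos [ 0.4244 -0.2465  0.354 ] t 3.05 j [ 0.98  0.11 -0.58  1.85  0.06  1.2   0.36]
```

Emit:
{"api": "arm_command", "payload": {
  "plan": [
    {"dp": [-5,1,45],"spin": 0.008},
    {"dp": [-5,0,45],"spin": 0},
    {"dp": [0,0,40],"spin": 0},
    {"dp": [0,0,30],"spin": 0},
    {"dp": [0,0,0],"spin": 0}
  ]
}}

```text
clock: 3.55
position: [0.4205, -0.2615, 0.1913]
ee_rot: [0.722, 0.692, -0.001, -0.003]
ft_force: [0.7, -0.7, 0.3]
grip_width: 0.997
grasp_force: 0.0
```

```bash
python3 -c "
from h import *
cv2.imwrite('pics/w1.png',viewer.camera('wrist'))
go(.4255,-.2565,.176,1.537)"
```

```text
now dp mm [ 5.6  3.6 17.8]
after spin dp mm [ 5.6  3.7 17.8]
spin -0.007 th 1.53 pos [ 0.4216 -0.262   0.1938] t 3.6 j [ 0.94  0.34 -0.53  1.98  0.22  0.88  0.25]
```

View pics/w1.png

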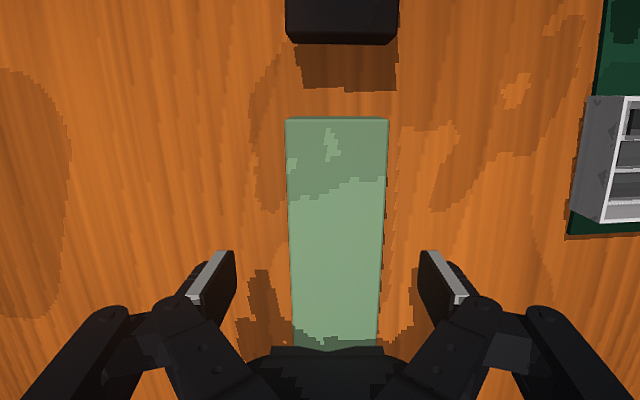

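The wrist view shows the grey-green bar between the open pads. Its far end runs from (286,118) to (388,118), and the pads' inner edges are at columns 235 and 420.

```bash
python3 -c "
from h import *
o,th=state()
P=boxpts(.4255,-.2565,1.537); print(np.round(np.c_[P,proj('wrist',P,pose=o)],3)[[5,7,1,3]])
go(.4255,-.2565,.176,1.537)"
```

```text
[[ 4.50000e-01 -1.95000e-01  2.50000e-02  3.86434e+02  1.19297e+02]
 [ 4.05000e-01 -1.93000e-01  2.50000e-02  2.82541e+02  1.19898e+02]
 [ 4.46000e-01 -3.20000e-01  2.50000e-02  3.74624e+02  3.50575e+02]
 [ 4.01000e-01 -3.18000e-01  2.50000e-02  2.93825e+02  3.50956e+02]]
now dp mm [ 5.6  3.6 17.8]
after spin dp mm [ 5.6  3.7 17.8]
spin -0.007 th 1.53 pos [ 0.4216 -0.262   0.1938] t 3.6 j [ 0.94  0.34 -0.53  1.98  0.22  0.88  0.25]
```

Emit:
{"api": "arm_command", "payload": {
  "plan": [
    {"dp": [6,4,9],"spin": -0.007},
    {"dp": [0,0,9],"spin": 0},
    {"dp": [0,0,0],"spin": 0},
    {"dp": [0,0,0],"spin": 0}
  ]
}}

```text
clock: 4.0
position: [0.4267, -0.2562, 0.1771]
ee_rot: [0.718, 0.696, -0.0, 0.0]
ft_force: [0.3, -0.9, 0.2]
grip_width: 1.001
grasp_force: 0.0
```

Emit:
{"api": "arm_command", "payload": {
  "plan": [
    {"dp": [0,0,0],"spin": 0},
    {"dp": [0,0,0],"spin": 0},
    {"dp": [0,0,0],"spin": 0},
    {"dp": [0,0,0],"spin": 0},
    {"dp": [0,0,0],"spin": 0}
  ],
  "grip": 1,
  "newtons": 50
}}

```text
clock: 4.5
position: [0.4266, -0.2563, 0.1771]
ee_rot: [0.718, 0.696, -0.0, 0.0]
ft_force: [-2.6, 0.1, 6.6]
grip_width: 0.511
grasp_force: 52.3
```

Emit:
{"api": "arm_command", "payload": {
  "plan": [
    {"dp": [0,0,0],"spin": 0},
    {"dp": [0,0,0],"spin": 0},
    {"dp": [0,0,0],"spin": 0}
  ]
}}

```text
clock: 4.8
position: [0.4266, -0.2563, 0.1771]
ee_rot: [0.718, 0.696, -0.0, 0.0]
ft_force: [-1.8, 0.9, 6.4]
grip_width: 0.516
grasp_force: 52.3
```

Emit:
{"api": "arm_command", "payload": {
  "plan": [
    {"dp": [0,0,-15],"spin": 0},
    {"dp": [0,0,-35],"spin": 0},
    {"dp": [0,0,-35],"spin": 0},
    {"dp": [0,0,-20],"spin": 0.14},
    {"dp": [0,0,0],"spin": 0.14}
  ]
}}

```text
clock: 5.3
position: [0.4273, -0.2564, 0.2856]
ee_rot: [0.81, 0.586, 0.001, 0.003]
ft_force: [0.1, -0.0, -3.6]
grip_width: 0.51
grasp_force: 52.3
```

Emit:
{"api": "arm_command", "payload": {
  "plan": [
    {"dp": [0,0,0],"spin": 0.14},
    {"dp": [0,0,0],"spin": 0.14},
    {"dp": [0,0,0],"spin": 0.14},
    {"dp": [0,0,0],"spin": 0.14},
    {"dp": [0,0,0],"spin": 0.14}
  ]
}}

```text
clock: 5.8
position: [0.4263, -0.2559, 0.2823]
ee_rot: [0.962, 0.273, 0.0, -0.0]
ft_force: [-0.4, 0.5, -3.4]
grip_width: 0.514
grasp_force: 52.2
```

Emit:
{"api": "arm_command", "payload": {
  "plan": [
    {"dp": [0,0,0],"spin": 0.14},
    {"dp": [0,0,0],"spin": 0.14},
    {"dp": [0,0,0],"spin": 0.14},
    {"dp": [0,0,0],"spin": 0.14},
    {"dp": [0,0,0],"spin": 0.04}
  ]
}}

```text
clock: 6.3
position: [0.4263, -0.2558, 0.2823]
ee_rot: [1.0, -0.023, 0.0, -0.0]
ft_force: [0.2, 0.2, -3.7]
grip_width: 0.514
grasp_force: 52.2
```

Emit:
{"api": "arm_command", "payload": {
  "plan": [
    {"dp": [0,0,0],"spin": 0},
    {"dp": [0,0,0],"spin": 0}
  ]
}}

```text
clock: 6.5
position: [0.4264, -0.256, 0.2821]
ee_rot: [1.0, -0.02, 0.0, -0.0]
ft_force: [0.0, 0.2, -2.8]
grip_width: 0.514
grasp_force: 52.2
```

```bash
python3 -c "
from h import *
go(.6479,.079,.235,-.0464)"
```

```text
now dp mm [ 208.1 -343.4   47.1]
after spin dp mm [ 205.7 -344.9   47.1]
spin 0.007 th -0.039 pos [ 0.4264 -0.256   0.2821] t 6.5 j [ 0.82  0.19 -0.4   1.92  0.09  1.05 -1.23]
```

Emit:
{"api": "arm_command", "payload": {
  "plan": [
    {"dp": [10,-17,0],"spin": 0.007},
    {"dp": [22,-37,0],"spin": 0},
    {"dp": [22,-37,0],"spin": 0},
    {"dp": [22,-37,0],"spin": 0},
    {"dp": [22,-37,0],"spin": 0}
  ]
}}

```text
clock: 7.0
position: [0.5328, -0.0946, 0.2821]
ee_rot: [1.0, -0.024, 0.0, 0.0]
ft_force: [0.2, -0.2, -4.0]
grip_width: 0.514
grasp_force: 52.2
```

Emit:
{"api": "arm_command", "payload": {
  "plan": [
    {"dp": [22,-37,0],"spin": 0},
    {"dp": [22,-37,0],"spin": 0},
    {"dp": [22,-37,0],"spin": 0},
    {"dp": [22,-37,0],"spin": 0},
    {"dp": [20,-32,0],"spin": 0}
  ]
}}

```text
clock: 7.5
position: [0.6495, 0.0807, 0.2817]
ee_rot: [1.0, -0.023, -0.0, -0.0]
ft_force: [0.4, -1.1, -2.9]
grip_width: 0.514
grasp_force: 52.1
```

Emit:
{"api": "arm_command", "payload": {
  "plan": [
    {"dp": [0,0,20],"spin": 0},
    {"dp": [0,0,20],"spin": 0},
    {"dp": [0,0,0],"spin": 0},
    {"dp": [0,0,0],"spin": 0}
  ]
}}

```text
clock: 7.9
position: [0.6487, 0.0783, 0.242]
ee_rot: [1.0, -0.024, -0.0, 0.0]
ft_force: [0.8, 1.0, -2.1]
grip_width: 0.509
grasp_force: 52.1
```

```bash
python3 -c "
from h import *
go(.6479,.079,.198,-.0464)
o,_=state();im=viewer.camera('wrist')
for n,(x,y,a) in {1:(.6433,.1702,-.0561),2:(.6479,.079,-.0464),3:(.6397,-.0191,-.0447)}.items():
    P=boxpts(x,y,a,.003,.165,.05,.024)[1::2]
    q=proj('wrist',P,pose=o)[[0,1,3,2]]; cv2.polylines(im,[np.int32(q)],True,(0,0,255) if n!=2 else (0,255,255),1)
cv2.imwrite('pics/w2.png',im)"
```

```text
now dp mm [-0.9 -0.7 44. ]
after spin dp mm [-0.9 -0.7 44. ]
spin -0.001 th -0.048 pos [0.6487 0.0783 0.242 ] t 7.9 j [ 0.2   0.58 -0.53  1.53  0.31  1.12 -2.02]
```

View pics/w2.png

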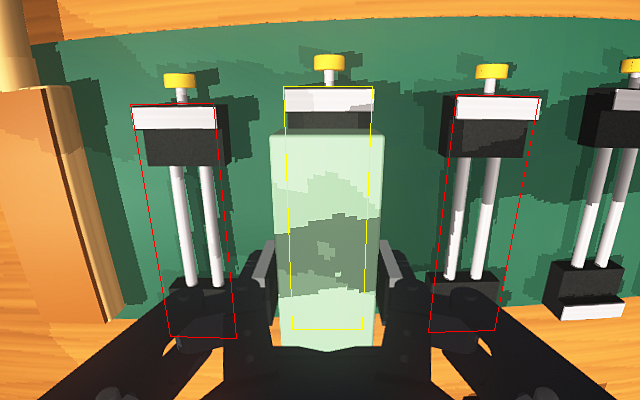

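The holder outlines sit on the caps (holder_2's far cap is at 284–374, 88–110), and the stone is centred above it. Lowering now.

Emit:
{"api": "arm_command", "payload": {
  "plan": [
    {"dp": [-1,-1,15],"spin": 0},
    {"dp": [0,0,15],"spin": 0},
    {"dp": [0,0,10],"spin": 0},
    {"dp": [0,0,3],"spin": 0},
    {"dp": [0,0,0],"spin": 0}
  ]
}}

```text
clock: 8.45
position: [0.6476, 0.0796, 0.1979]
ee_rot: [1.0, -0.024, -0.001, 0.0]
ft_force: [-0.3, -0.5, -2.0]
grip_width: 0.514
grasp_force: 52.2
```

Emit:
{"api": "arm_command", "payload": {
  "plan": [
    {"dp": [0,0,1],"spin": 0},
    {"dp": [0,0,0.5],"spin": 0},
    {"dp": [0,0,0],"spin": 0}
  ]
}}

```text
clock: 8.75
position: [0.648, 0.0797, 0.1976]
ee_rot: [1.0, -0.024, 0.0, 0.0]
ft_force: [0.3, -0.7, -3.1]
grip_width: 0.519
grasp_force: 52.2
```

Emit:
{"api": "arm_command", "payload": {
  "plan": [
    {"dp": [0,0,1],"spin": 0},
    {"dp": [0,0,0],"spin": 0},
    {"dp": [0,0,0],"spin": 0}
  ]
}}

```text
clock: 9.05
position: [0.6478, 0.0796, 0.1962]
ee_rot: [1.0, -0.024, 0.0, 0.0]
ft_force: [0.1, -0.7, -2.4]
grip_width: 0.516
grasp_force: 52.2
```

Emit:
{"api": "arm_command", "payload": {
  "plan": [
    {"dp": [0,0,1],"spin": 0},
    {"dp": [0,0,0],"spin": 0},
    {"dp": [0,0,0],"spin": 0}
  ]
}}

```text
clock: 9.35
position: [0.6479, 0.0797, 0.1953]
ee_rot: [1.0, -0.024, 0.0, 0.0]
ft_force: [0.3, 0.3, -2.2]
grip_width: 0.514
grasp_force: 52.2
```

Emit:
{"api": "arm_command", "payload": {
  "plan": [
    {"dp": [0,0,1],"spin": 0},
    {"dp": [0,0,0],"spin": 0},
    {"dp": [0,0,0],"spin": 0}
  ]
}}

```text
clock: 9.65
position: [0.6479, 0.0797, 0.1952]
ee_rot: [1.0, -0.024, 0.0, 0.0]
ft_force: [-4.6, -1.8, 7.8]
grip_width: 0.514
grasp_force: 53.4
```

Emit:
{"api": "arm_command", "payload": {
  "plan": [
    {"dp": [0,0,0],"spin": 0},
    {"dp": [0,0,0],"spin": 0},
    {"dp": [0,0,0],"spin": 0},
    {"dp": [0,0,0],"spin": 0},
    {"dp": [0,0,0],"spin": 0}
  ],
  "grip": -1
}}

```text
clock: 10.15
position: [0.6478, 0.0797, 0.1942]
ee_rot: [1.0, -0.024, 0.0, 0.0]
ft_force: [-0.4, -0.3, -0.3]
grip_width: 0.998
grasp_force: 0.0
```

Emit:
{"api": "arm_command", "payload": {
  "plan": [
    {"dp": [0,0,-10],"spin": 0},
    {"dp": [0,0,-30],"spin": 0},
    {"dp": [0,0,-30],"spin": 0},
    {"dp": [0,0,-20],"spin": 0},
    {"dp": [0,0,0],"spin": -0.14}
  ]
}}

```text
clock: 10.65
position: [0.6487, 0.0803, 0.2889]
ee_rot: [0.999, 0.046, 0.003, -0.0]
ft_force: [-0.2, -0.2, 0.1]
grip_width: 0.998
grasp_force: 0.0
```

Emit:
{"api": "arm_command", "payload": {
  "plan": [
    {"dp": [0,0,0],"spin": -0.14},
    {"dp": [0,0,0],"spin": -0.14},
    {"dp": [0,0,0],"spin": -0.14},
    {"dp": [0,0,0],"spin": -0.14},
    {"dp": [0,0,0],"spin": -0.14}
  ]
}}

```text
clock: 11.15
position: [0.6479, 0.0797, 0.2851]
ee_rot: [0.922, 0.388, 0.0, 0.0]
ft_force: [0.5, -0.2, 0.4]
grip_width: 1.004
grasp_force: 0.0
```

Emit:
{"api": "arm_command", "payload": {
  "plan": [
    {"dp": [0,0,0],"spin": -0.14},
    {"dp": [0,0,0],"spin": -0.14},
    {"dp": [0,0,0],"spin": -0.14},
    {"dp": [0,0,0],"spin": -0.14},
    {"dp": [0,0,0],"spin": -0.14}
  ]
}}

```text
clock: 11.65
position: [0.6479, 0.0796, 0.2851]
ee_rot: [0.733, 0.681, 0.0, 0.0]
ft_force: [-0.5, -0.6, -0.1]
grip_width: 1.0
grasp_force: 0.0
```

Emit:
{"api": "arm_command", "payload": {
  "plan": [
    {"dp": [0,0,0],"spin": -0.02},
    {"dp": [0,0,0],"spin": 0},
    {"dp": [0,0,0],"spin": 0}
  ]
}}

```text
clock: 11.95
position: [0.6478, 0.0797, 0.2845]
ee_rot: [0.729, 0.685, 0.0, 0.0]
ft_force: [-0.9, -0.3, -1.1]
grip_width: 0.998
grasp_force: 0.0
```

```bash
python3 -c "
from h import *
go(.4344,-.0988,.23,1.515)"
```

```text
now dp mm [-191.4 -201.9   54.5]
after spin dp mm [-190.1 -203.1   54.5]
spin -0.006 th 1.509 pos [0.6478 0.0797 0.2845] t 11.95 j [ 0.39  0.62 -0.83  1.49  0.47  1.24 -0.56]
```

Emit:
{"api": "arm_command", "payload": {
  "plan": [
    {"dp": [-25,-27,0],"spin": -0.006},
    {"dp": [-30,-32,0],"spin": 0},
    {"dp": [-30,-32,0],"spin": 0},
    {"dp": [-30,-32,0],"spin": 0},
    {"dp": [-30,-32,0],"spin": 0}
  ]
}}

```text
clock: 12.45
position: [0.4838, -0.0577, 0.2841]
ee_rot: [0.727, 0.687, -0.0, 0.0]
ft_force: [0.5, -0.5, 1.1]
grip_width: 0.997
grasp_force: 0.0
```

Emit:
{"api": "arm_command", "payload": {
  "plan": [
    {"dp": [-30,-32,0],"spin": 0},
    {"dp": [-15,-16,10],"spin": 0},
    {"dp": [0,0,25],"spin": 0},
    {"dp": [0,0,19],"spin": 0},
    {"dp": [0,0,0],"spin": 0}
  ]
}}

```text
clock: 12.95
position: [0.4339, -0.0991, 0.2287]
ee_rot: [0.726, 0.687, -0.001, -0.001]
ft_force: [0.6, 0.4, 0.1]
grip_width: 1.0
grasp_force: 0.0
```

Emit:
{"api": "arm_command", "payload": {
  "plan": [
    {"dp": [0,0,0],"spin": 0},
    {"dp": [0,0,0],"spin": 0}
  ]
}}

```text
clock: 13.15
position: [0.4355, -0.0989, 0.2313]
ee_rot: [0.726, 0.688, 0.0, 0.001]
ft_force: [0.5, -0.4, -0.5]
grip_width: 0.998
grasp_force: 0.0
```

```bash
cat > look.py <<'E'
import sys
from h import *
x,y,a=map(float,sys.argv[2:5]); go(x,y,.1765,a)
o,_=state();im=viewer.camera('wrist')
q=proj('wrist',boxpts(x,y,a)[1::2],pose=o)[[0,1,3,2]]; cv2.polylines(im,[np.int32(q)],True,(0,0,255),1)
cv2.imwrite(sys.argv[1],im)
E
python3 look.py pics/w3.png .4344 -.0988 1.515
```

```text
now dp mm [ 0.1 -1.1 54.8]
after spin dp mm [ 0.1 -1.1 54.8]
spin 0.003 th 1.518 pos [ 0.4355 -0.0989  0.2313] t 13.15 j [ 0.98  0.24 -0.92  2.06  0.24  0.94 -0.12]
```

View pics/w3.png

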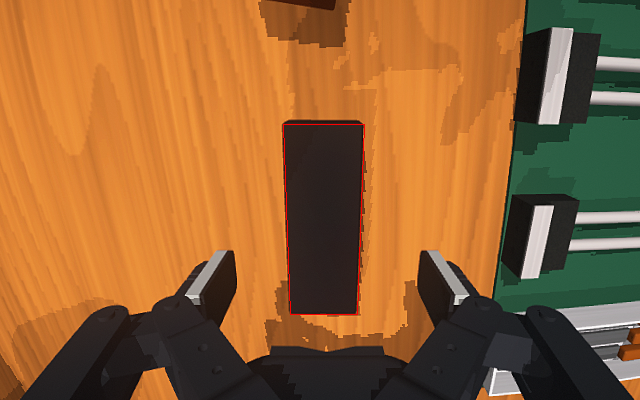

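The fitted red outline coincides with the charcoal stone (283–363, 124–314). Grasp, lift and turn.

Emit:
{"api": "arm_command", "payload": {
  "plan": [
    {"dp": [0,-1,25],"spin": 0.003},
    {"dp": [0,0,20],"spin": 0},
    {"dp": [0,0,9],"spin": 0},
    {"dp": [0,0,0],"spin": 0},
    {"dp": [0,0,0],"spin": 0}
  ]
}}

```text
clock: 13.7
position: [0.4344, -0.099, 0.177]
ee_rot: [0.727, 0.687, 0.0, 0.0]
ft_force: [-0.9, -0.3, -0.0]
grip_width: 0.999
grasp_force: 0.0
```

Emit:
{"api": "arm_command", "payload": {
  "plan": [
    {"dp": [0,0,0],"spin": 0},
    {"dp": [0,0,0],"spin": 0},
    {"dp": [0,0,0],"spin": 0},
    {"dp": [0,0,0],"spin": 0},
    {"dp": [0,0,0],"spin": 0}
  ],
  "grip": 1
}}

```text
clock: 14.2
position: [0.4342, -0.0992, 0.1769]
ee_rot: [0.727, 0.687, 0.0, 0.001]
ft_force: [-2.0, -1.2, 6.8]
grip_width: 0.514
grasp_force: 51.0
```

Emit:
{"api": "arm_command", "payload": {
  "plan": [
    {"dp": [0,0,0],"spin": 0},
    {"dp": [0,0,0],"spin": 0},
    {"dp": [0,0,0],"spin": 0}
  ]
}}

```text
clock: 14.5
position: [0.4342, -0.0992, 0.1769]
ee_rot: [0.727, 0.687, -0.0, 0.001]
ft_force: [-2.5, 0.1, 6.7]
grip_width: 0.52
grasp_force: 51.0
```

Emit:
{"api": "arm_command", "payload": {
  "plan": [
    {"dp": [0,0,-15],"spin": 0},
    {"dp": [0,0,-35],"spin": 0},
    {"dp": [0,0,-35],"spin": 0},
    {"dp": [0,0,-20],"spin": 0.14},
    {"dp": [0,0,0],"spin": 0.14}
  ]
}}

```text
clock: 15.0
position: [0.4346, -0.0992, 0.2838]
ee_rot: [0.817, 0.577, 0.001, 0.002]
ft_force: [-0.6, 0.0, -3.8]
grip_width: 0.513
grasp_force: 53.3
```

Emit:
{"api": "arm_command", "payload": {
  "plan": [
    {"dp": [0,0,0],"spin": 0.14},
    {"dp": [0,0,0],"spin": 0.14},
    {"dp": [0,0,0],"spin": 0.14},
    {"dp": [0,0,0],"spin": 0.14},
    {"dp": [0,0,0],"spin": 0.14}
  ]
}}

```text
clock: 15.5
position: [0.4335, -0.099, 0.2809]
ee_rot: [0.965, 0.261, -0.0, -0.0]
ft_force: [0.2, -0.3, -4.2]
grip_width: 0.515
grasp_force: 53.2
```

Emit:
{"api": "arm_command", "payload": {
  "plan": [
    {"dp": [0,0,0],"spin": 0.14},
    {"dp": [0,0,0],"spin": 0.14},
    {"dp": [0,0,0],"spin": 0.14},
    {"dp": [0,0,0],"spin": 0.14},
    {"dp": [0,0,0],"spin": 0.006}
  ]
}}

```text
clock: 16.0
position: [0.4336, -0.099, 0.281]
ee_rot: [1.0, -0.017, -0.0, 0.0]
ft_force: [0.2, 1.1, -3.8]
grip_width: 0.515
grasp_force: 53.2
```

Emit:
{"api": "arm_command", "payload": {
  "plan": [
    {"dp": [0,0,0],"spin": 0},
    {"dp": [0,0,0],"spin": 0}
  ]
}}

```text
clock: 16.2
position: [0.4338, -0.0991, 0.2811]
ee_rot: [1.0, -0.014, -0.0, 0.0]
ft_force: [-1.1, -0.0, -4.3]
grip_width: 0.516
grasp_force: 53.2
```

```bash
python3 -c "
from h import *
go(.6427,-.1173,.235,-.0312)"
```

```text
now dp mm [209.4  12.4  46.1]
after spin dp mm [209.4  11.7  46.1]
spin 0.003 th -0.028 pos [ 0.4338 -0.0991  0.2811] t 16.2 j [ 0.91  0.12 -0.82  2.03  0.1   1.03 -1.55]
```

Emit:
{"api": "arm_command", "payload": {
  "plan": [
    {"dp": [24,2,0],"spin": 0.003},
    {"dp": [40,2,0],"spin": 0},
    {"dp": [40,2,0],"spin": 0},
    {"dp": [40,2,0],"spin": 0},
    {"dp": [40,2,0],"spin": 0}
  ]
}}

```text
clock: 16.7
position: [0.6189, -0.1159, 0.2805]
ee_rot: [1.0, -0.016, -0.0, 0.0]
ft_force: [1.6, 0.3, -2.5]
grip_width: 0.516
grasp_force: 53.2
```

Emit:
{"api": "arm_command", "payload": {
  "plan": [
    {"dp": [25,2,0],"spin": 0},
    {"dp": [0,0,20],"spin": 0},
    {"dp": [0,0,20],"spin": 0},
    {"dp": [0,0,0],"spin": 0},
    {"dp": [0,0,0],"spin": 0}
  ]
}}

```text
clock: 17.2
position: [0.6423, -0.1183, 0.2412]
ee_rot: [1.0, -0.017, -0.0, -0.0]
ft_force: [-0.2, -0.1, -3.5]
grip_width: 0.517
grasp_force: 53.1
```

Emit:
{"api": "arm_command", "payload": {
  "plan": [
    {"dp": [0,0,0],"spin": 0}
  ]
}}

```text
clock: 17.3
position: [0.6427, -0.1183, 0.2425]
ee_rot: [1.0, -0.017, 0.001, 0.0]
ft_force: [0.6, -0.1, -3.0]
grip_width: 0.513
grasp_force: 53.1
```

```bash
python3 -c "
from h import *
go(.6427,-.1173,.197,-.0312)"
```

```text
now dp mm [-0.  -1.  45.5]
after spin dp mm [-0.  -1.  45.5]
spin -0.003 th -0.034 pos [ 0.6427 -0.1183  0.2425] t 17.3 j [ 0.62  0.63 -0.7   1.52  0.43  1.15 -1.77]
```

Emit:
{"api": "arm_command", "payload": {
  "plan": [
    {"dp": [0,-1,15],"spin": -0.003},
    {"dp": [0,0,15],"spin": 0},
    {"dp": [0,0,10],"spin": 0},
    {"dp": [0,0,4],"spin": 0},
    {"dp": [0,0,0],"spin": 0}
  ]
}}

```text
clock: 17.8
position: [0.6422, -0.1171, 0.1964]
ee_rot: [1.0, -0.016, -0.001, -0.0]
ft_force: [0.8, -0.9, -3.3]
grip_width: 0.515
grasp_force: 53.2
```

Emit:
{"api": "arm_command", "payload": {
  "plan": [
    {"dp": [0,0,1],"spin": 0},
    {"dp": [0,0,0],"spin": 0},
    {"dp": [0,0,1],"spin": 0},
    {"dp": [0,0,0],"spin": 0},
    {"dp": [0,0,0],"spin": 0}
  ]
}}

```text
clock: 18.3
position: [0.6424, -0.1172, 0.1953]
ee_rot: [1.0, -0.016, 0.0, 0.0]
ft_force: [-0.5, -0.4, -4.4]
grip_width: 0.513
grasp_force: 53.2
```

Emit:
{"api": "arm_command", "payload": {
  "plan": [
    {"dp": [0,0,1],"spin": 0},
    {"dp": [0,0,0],"spin": 0},
    {"dp": [0,0,0],"spin": 0}
  ]
}}

```text
clock: 18.6
position: [0.6425, -0.1171, 0.195]
ee_rot: [1.0, -0.016, 0.0, 0.0]
ft_force: [-5.1, -0.3, 6.1]
grip_width: 0.518
grasp_force: 54.2
```

Emit:
{"api": "arm_command", "payload": {
  "plan": [
    {"dp": [0,0,0],"spin": 0},
    {"dp": [0,0,0],"spin": 0},
    {"dp": [0,0,0],"spin": 0},
    {"dp": [0,0,0],"spin": 0},
    {"dp": [0,0,0],"spin": 0}
  ],
  "grip": -1
}}

```text
clock: 19.1
position: [0.6424, -0.1172, 0.1942]
ee_rot: [1.0, -0.016, 0.0, -0.0]
ft_force: [-0.6, -0.1, 0.5]
grip_width: 1.001
grasp_force: 0.0
```

Emit:
{"api": "arm_command", "payload": {
  "plan": [
    {"dp": [0,0,-10],"spin": 0},
    {"dp": [0,0,-30],"spin": 0},
    {"dp": [0,0,-30],"spin": 0},
    {"dp": [0,0,-20],"spin": 0},
    {"dp": [0,0,0],"spin": 0}
  ]
}}

```text
clock: 19.6
position: [0.6434, -0.1169, 0.2885]
ee_rot: [1.0, -0.016, 0.003, 0.0]
ft_force: [0.8, 0.4, 0.3]
grip_width: 0.998
grasp_force: 0.0
```

Emit:
{"api": "arm_command", "payload": {
  "plan": [
    {"dp": [0,0,0],"spin": -0.14},
    {"dp": [0,0,0],"spin": -0.14},
    {"dp": [0,0,0],"spin": -0.14},
    {"dp": [0,0,0],"spin": -0.14},
    {"dp": [0,0,0],"spin": -0.14}
  ]
}}

```text
clock: 20.1
position: [0.6422, -0.1172, 0.284]
ee_rot: [0.944, 0.331, -0.0, -0.0]
ft_force: [-0.5, -0.6, -0.5]
grip_width: 0.996
grasp_force: 0.0
```

Emit:
{"api": "arm_command", "payload": {
  "plan": [
    {"dp": [0,0,0],"spin": -0.14},
    {"dp": [0,0,0],"spin": -0.14},
    {"dp": [0,0,0],"spin": -0.14},
    {"dp": [0,0,0],"spin": -0.14},
    {"dp": [0,0,0],"spin": -0.14}
  ]
}}

```text
clock: 20.6
position: [0.6423, -0.1172, 0.284]
ee_rot: [0.773, 0.634, -0.0, -0.0]
ft_force: [-0.0, 0.1, 0.6]
grip_width: 1.001
grasp_force: 0.0
```

Emit:
{"api": "arm_command", "payload": {
  "plan": [
    {"dp": [0,0,0],"spin": 0},
    {"dp": [0,0,0],"spin": 0}
  ]
}}

```text
clock: 20.8
position: [0.6423, -0.1173, 0.284]
ee_rot: [0.776, 0.631, -0.0, -0.0]
ft_force: [-0.2, -0.2, 0.5]
grip_width: 1.003
grasp_force: 0.0
```

```bash
python3 -c "
from h import *
go(.4390,.0908,.23,1.366)"
```

```text
now dp mm [ 162.  -241.6   54. ]
after spin dp mm [ 162.4 -241.4   54. ]
spin -0.001 th 1.365 pos [ 0.6423 -0.1173  0.284 ] t 20.8 j [ 0.78  0.69 -0.98  1.48  0.58  1.28 -0.46]
```

Emit:
{"api": "arm_command", "payload": {
  "plan": [
    {"dp": [15,-23,0],"spin": 0},
    {"dp": [22,-33,0],"spin": 0},
    {"dp": [22,-33,0],"spin": 0},
    {"dp": [22,-33,0],"spin": 0},
    {"dp": [22,-33,0],"spin": 0}
  ]
}}

```text
clock: 21.3
position: [0.5099, 0.0159, 0.2841]
ee_rot: [0.776, 0.631, -0.0, 0.0]
ft_force: [1.0, 0.8, 1.5]
grip_width: 1.002
grasp_force: 0.0
```

Emit:
{"api": "arm_command", "payload": {
  "plan": [
    {"dp": [22,-33,0],"spin": 0},
    {"dp": [22,-33,0],"spin": 0},
    {"dp": [15,-20,10],"spin": 0},
    {"dp": [0,0,25],"spin": 0},
    {"dp": [0,0,19],"spin": 0}
  ]
}}

```text
clock: 21.8
position: [0.4383, 0.0902, 0.2296]
ee_rot: [0.776, 0.631, -0.0, 0.001]
ft_force: [-0.0, -0.2, -0.3]
grip_width: 1.001
grasp_force: 0.0
```

Emit:
{"api": "arm_command", "payload": {
  "plan": [
    {"dp": [0,0,0],"spin": 0},
    {"dp": [0,0,0],"spin": 0},
    {"dp": [0,0,0],"spin": 0}
  ]
}}

```text
clock: 22.1
position: [0.4393, 0.0901, 0.2312]
ee_rot: [0.775, 0.632, 0.001, 0.0]
ft_force: [0.2, -0.2, 1.0]
grip_width: 1.0
grasp_force: 0.0
```

```bash
python3 look.py pics/w4.png .4390 .0908 1.366
```

```text
now dp mm [ 0.7 -0.4 54.7]
after spin dp mm [ 0.7 -0.4 54.7]
spin 0.002 th 1.368 pos [0.4393 0.0901 0.2312] t 22.1 j [ 0.78  0.36 -1.19  2.05  0.41  0.99 -0.82]
```

View pics/w4.png

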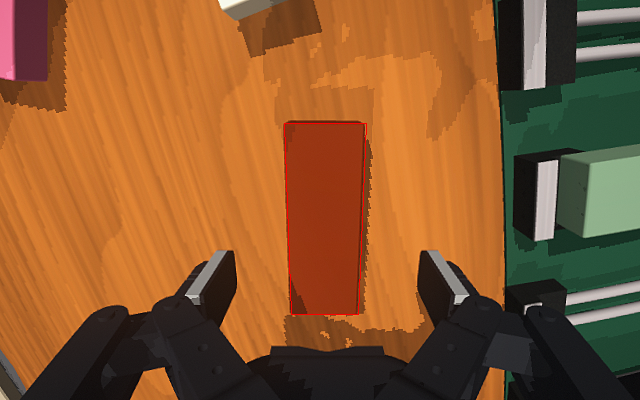

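The outline matches the brown bar (284–366, 122–315). Grasp it, lift, and turn for holder_3.

Emit:
{"api": "arm_command", "payload": {
  "plan": [
    {"dp": [1,0,25],"spin": 0},
    {"dp": [0,0,20],"spin": 0},
    {"dp": [0,0,9],"spin": 0},
    {"dp": [0,0,0],"spin": 0},
    {"dp": [0,0,0],"spin": 0}
  ]
}}

```text
clock: 22.65
position: [0.4394, 0.091, 0.177]
ee_rot: [0.775, 0.632, 0.0, 0.0]
ft_force: [-0.2, -0.0, -0.9]
grip_width: 0.997
grasp_force: 0.0
```

Emit:
{"api": "arm_command", "payload": {
  "plan": [
    {"dp": [0,0,0],"spin": 0},
    {"dp": [0,0,0],"spin": 0},
    {"dp": [0,0,0],"spin": 0},
    {"dp": [0,0,0],"spin": 0},
    {"dp": [0,0,0],"spin": 0}
  ],
  "grip": 1
}}

```text
clock: 23.15
position: [0.4393, 0.0909, 0.1768]
ee_rot: [0.775, 0.632, 0.0, 0.0]
ft_force: [-1.5, -0.9, 8.0]
grip_width: 0.517
grasp_force: 50.8
```

Emit:
{"api": "arm_command", "payload": {
  "plan": [
    {"dp": [0,0,0],"spin": 0},
    {"dp": [0,0,0],"spin": 0},
    {"dp": [0,0,0],"spin": 0}
  ]
}}

```text
clock: 23.45
position: [0.4392, 0.0909, 0.1768]
ee_rot: [0.775, 0.632, 0.0, 0.0]
ft_force: [-1.9, -1.8, 8.3]
grip_width: 0.512
grasp_force: 50.9
```

Emit:
{"api": "arm_command", "payload": {
  "plan": [
    {"dp": [0,0,-15],"spin": 0},
    {"dp": [0,0,-35],"spin": 0},
    {"dp": [0,0,-35],"spin": 0},
    {"dp": [0,0,-20],"spin": 0.14},
    {"dp": [0,0,0],"spin": 0.14}
  ]
}}

```text
clock: 23.95
position: [0.4397, 0.0912, 0.2836]
ee_rot: [0.857, 0.515, 0.002, 0.001]
ft_force: [0.1, -0.1, -4.2]
grip_width: 0.512
grasp_force: 52.8
```

Emit:
{"api": "arm_command", "payload": {
  "plan": [
    {"dp": [0,0,0],"spin": 0.14},
    {"dp": [0,0,0],"spin": 0.14},
    {"dp": [0,0,0],"spin": 0.14},
    {"dp": [0,0,0],"spin": 0.14},
    {"dp": [0,0,0],"spin": 0.14}
  ]
}}

```text
clock: 24.45
position: [0.4387, 0.0908, 0.2811]
ee_rot: [0.982, 0.19, -0.0, 0.0]
ft_force: [-0.2, -0.1, -3.2]
grip_width: 0.514
grasp_force: 52.6
```

Emit:
{"api": "arm_command", "payload": {
  "plan": [
    {"dp": [0,0,0],"spin": 0.14},
    {"dp": [0,0,0],"spin": 0.14},
    {"dp": [0,0,0],"spin": 0.14},
    {"dp": [0,0,0],"spin": 0.012},
    {"dp": [0,0,0],"spin": 0}
  ]
}}

```text
clock: 24.95
position: [0.4388, 0.0909, 0.2811]
ee_rot: [1.0, -0.02, -0.0, 0.0]
ft_force: [0.1, -0.8, -3.2]
grip_width: 0.515
grasp_force: 52.6
```

Emit:
{"api": "arm_command", "payload": {
  "plan": [
    {"dp": [0,0,0],"spin": 0},
    {"dp": [0,0,0],"spin": 0}
  ]
}}

```text
clock: 25.15
position: [0.439, 0.0908, 0.2811]
ee_rot: [1.0, -0.021, -0.0, 0.0]
ft_force: [0.1, 0.4, -2.6]
grip_width: 0.516
grasp_force: 52.6
```

```bash
python3 -c "
from h import *
go(.6397,-.0191,.235,-.0447)"
```

```text
now dp mm [205.1 101.5  46.1]
after spin dp mm [205.5 100.8  46.1]
spin 0.003 th -0.041 pos [0.439  0.0908 0.2811] t 25.15 j [ 0.68  0.17 -1.04  2.01  0.17  1.05 -2.05]
```

Emit:
{"api": "arm_command", "payload": {
  "plan": [
    {"dp": [25,12,0],"spin": 0.003},
    {"dp": [40,20,0],"spin": 0},
    {"dp": [40,20,0],"spin": 0},
    {"dp": [40,20,0],"spin": 0},
    {"dp": [40,20,0],"spin": 0}
  ]
}}

```text
clock: 25.65
position: [0.6211, -0.011, 0.2805]
ee_rot: [1.0, -0.023, -0.0, 0.0]
ft_force: [0.7, 1.2, -1.5]
grip_width: 0.515
grasp_force: 52.6
```

Emit:
{"api": "arm_command", "payload": {
  "plan": [
    {"dp": [20,9,0],"spin": 0},
    {"dp": [0,0,20],"spin": 0},
    {"dp": [0,0,20],"spin": 0},
    {"dp": [0,0,0],"spin": 0},
    {"dp": [0,0,0],"spin": 0}
  ]
}}

```text
clock: 26.15
position: [0.6391, -0.0195, 0.2413]
ee_rot: [1.0, -0.023, -0.0, -0.0]
ft_force: [0.9, -0.0, -2.6]
grip_width: 0.514
grasp_force: 52.5
```

Emit:
{"api": "arm_command", "payload": {
  "plan": [
    {"dp": [0,0,0],"spin": 0}
  ]
}}

```text
clock: 26.25
position: [0.6395, -0.0193, 0.2425]
ee_rot: [1.0, -0.023, 0.001, -0.0]
ft_force: [-0.7, -0.6, -2.3]
grip_width: 0.512
grasp_force: 52.5
```

```bash
python3 -c "
from h import *
go(.6397,-.0191,.197,-.0447)"
```

```text
now dp mm [ 0.2 -0.2 45.5]
after spin dp mm [ 0.2 -0.2 45.5]
spin -0.001 th -0.046 pos [ 0.6395 -0.0193  0.2425] t 26.25 j [ 0.55  0.64 -0.81  1.56  0.49  1.16 -1.98]
```

Emit:
{"api": "arm_command", "payload": {
  "plan": [
    {"dp": [0,0,15],"spin": 0},
    {"dp": [0,0,15],"spin": 0},
    {"dp": [0,0,10],"spin": 0},
    {"dp": [0,0,4],"spin": 0},
    {"dp": [0,0,0],"spin": 0}
  ]
}}

```text
clock: 26.75
position: [0.6389, -0.0194, 0.1963]
ee_rot: [1.0, -0.023, -0.001, -0.0]
ft_force: [-0.7, 0.5, -2.1]
grip_width: 0.514
grasp_force: 52.7
```

Emit:
{"api": "arm_command", "payload": {
  "plan": [
    {"dp": [0,0,1],"spin": 0},
    {"dp": [0,0,0],"spin": 0},
    {"dp": [0,0,1],"spin": 0},
    {"dp": [0,0,0],"spin": 0},
    {"dp": [0,0,0],"spin": 0}
  ]
}}

```text
clock: 27.25
position: [0.6392, -0.0194, 0.1954]
ee_rot: [1.0, -0.023, 0.0, 0.0]
ft_force: [-0.1, -0.7, -2.1]
grip_width: 0.518
grasp_force: 52.7
```

Emit:
{"api": "arm_command", "payload": {
  "plan": [
    {"dp": [0,0,1],"spin": 0},
    {"dp": [0,0,0],"spin": 0},
    {"dp": [0,0,0],"spin": 0}
  ]
}}

```text
clock: 27.55
position: [0.6393, -0.0194, 0.1949]
ee_rot: [1.0, -0.023, 0.0, 0.0]
ft_force: [-3.9, -0.3, 5.6]
grip_width: 0.518
grasp_force: 53.5
```

Emit:
{"api": "arm_command", "payload": {
  "plan": [
    {"dp": [0,0,0],"spin": 0},
    {"dp": [0,0,0],"spin": 0},
    {"dp": [0,0,0],"spin": 0},
    {"dp": [0,0,0],"spin": 0},
    {"dp": [0,0,0],"spin": 0}
  ],
  "grip": -1
}}

```text
clock: 28.05
position: [0.6392, -0.0194, 0.1941]
ee_rot: [1.0, -0.023, -0.0, 0.0]
ft_force: [-1.0, 0.2, 0.4]
grip_width: 0.999
grasp_force: 0.0
```

Emit:
{"api": "arm_command", "payload": {
  "plan": [
    {"dp": [0,0,-10],"spin": 0},
    {"dp": [0,0,-30],"spin": 0},
    {"dp": [0,0,-30],"spin": 0},
    {"dp": [0,0,-20],"spin": 0},
    {"dp": [0,0,0],"spin": 0}
  ]
}}

```text
clock: 28.55
position: [0.64, -0.0189, 0.2883]
ee_rot: [1.0, -0.023, 0.003, 0.0]
ft_force: [-0.1, 1.4, 0.1]
grip_width: 1.003
grasp_force: 0.0
```

Emit:
{"api": "arm_command", "payload": {
  "plan": [
    {"dp": [0,0,0],"spin": -0.14},
    {"dp": [0,0,0],"spin": -0.14},
    {"dp": [0,0,0],"spin": -0.14},
    {"dp": [0,0,0],"spin": -0.14},
    {"dp": [0,0,0],"spin": -0.14}
  ]
}}

```text
clock: 29.05
position: [0.639, -0.0195, 0.284]
ee_rot: [0.946, 0.324, -0.0, -0.0]
ft_force: [1.0, 0.6, 0.5]
grip_width: 1.001
grasp_force: 0.0
```

Emit:
{"api": "arm_command", "payload": {
  "plan": [
    {"dp": [0,0,0],"spin": -0.14},
    {"dp": [0,0,0],"spin": -0.14},
    {"dp": [0,0,0],"spin": -0.14},
    {"dp": [0,0,0],"spin": -0.14},
    {"dp": [0,0,0],"spin": -0.14}
  ]
}}

```text
clock: 29.55
position: [0.639, -0.0195, 0.284]
ee_rot: [0.778, 0.629, -0.0, -0.0]
ft_force: [0.4, -0.1, 0.4]
grip_width: 1.001
grasp_force: 0.0
```

Emit:
{"api": "arm_command", "payload": {
  "plan": [
    {"dp": [0,0,0],"spin": -0.14},
    {"dp": [0,0,0],"spin": -0.14},
    {"dp": [0,0,0],"spin": -0.062},
    {"dp": [0,0,0],"spin": 0},
    {"dp": [0,0,0],"spin": 0}
  ]
}}

```text
clock: 30.05
position: [0.6391, -0.0195, 0.284]
ee_rot: [0.662, 0.749, -0.0, -0.0]
ft_force: [-0.9, -0.7, 0.2]
grip_width: 0.999
grasp_force: 0.0
```

```bash
python3 -c "
from h import *
go(.427,.284,.23,1.697)"
```

```text
now dp mm [ 327.2 -173.3   54. ]
after spin dp mm [ 327.7 -172.2   54. ]
spin -0.003 th 1.694 pos [ 0.6391 -0.0195  0.284 ] t 30.05 j [ 0.74  0.75 -1.15  1.52  0.7   1.33 -0.36]
```

Emit:
{"api": "arm_command", "payload": {
  "plan": [
    {"dp": [20,-10,0],"spin": -0.003},
    {"dp": [37,-20,0],"spin": 0},
    {"dp": [37,-20,0],"spin": 0},
    {"dp": [37,-20,0],"spin": 0},
    {"dp": [37,-20,0],"spin": 0}
  ]
}}

```text
clock: 30.55
position: [0.5273, 0.1369, 0.2842]
ee_rot: [0.661, 0.75, -0.0, 0.0]
ft_force: [0.4, -0.0, 0.1]
grip_width: 1.004
grasp_force: 0.0
```

Emit:
{"api": "arm_command", "payload": {
  "plan": [
    {"dp": [37,-20,0],"spin": 0},
    {"dp": [37,-20,0],"spin": 0},
    {"dp": [37,-20,0],"spin": 0},
    {"dp": [37,-20,0],"spin": 0},
    {"dp": [12,-2,10],"spin": 0}
  ]
}}

```text
clock: 31.05
position: [0.4234, 0.2878, 0.2755]
ee_rot: [0.659, 0.752, 0.001, 0.0]
ft_force: [1.2, -0.0, -0.1]
grip_width: 1.003
grasp_force: 0.0
```

Emit:
{"api": "arm_command", "payload": {
  "plan": [
    {"dp": [0,0,25],"spin": 0},
    {"dp": [0,0,19],"spin": 0},
    {"dp": [0,0,0],"spin": 0},
    {"dp": [0,0,0],"spin": 0},
    {"dp": [0,0,0],"spin": 0}
  ]
}}

```text
clock: 31.55
position: [0.4272, 0.284, 0.231]
ee_rot: [0.661, 0.751, 0.0, 0.0]
ft_force: [0.7, -0.2, 0.1]
grip_width: 1.003
grasp_force: 0.0
```

```bash
python3 look.py pics/w5.png .427 .284 1.697
```

```text
now dp mm [ 0.  -0.2 54.5]
after spin dp mm [ 0.  -0.2 54.5]
spin 0.001 th 1.698 pos [0.4272 0.284  0.231 ] t 31.55 j [ 0.33  0.6  -1.23  1.9   0.63  1.11 -1.02]
```

View pics/w5.png

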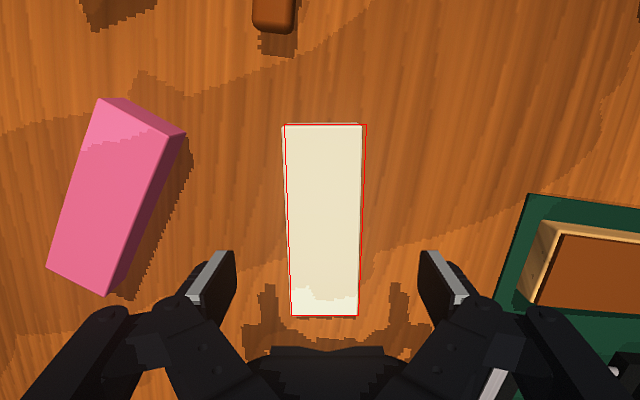

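The outline is within 3 px of the ivory bar (284–364, 124–315), and the pink decoy stays clear on the left. Grasp and lift, then carry it across and turn above holder_1.

Emit:
{"api": "arm_command", "payload": {
  "plan": [
    {"dp": [0,0,25],"spin": 0},
    {"dp": [0,0,20],"spin": 0},
    {"dp": [0,0,9],"spin": 0},
    {"dp": [0,0,0],"spin": 0},
    {"dp": [0,0,0],"spin": 0}
  ]
}}

```text
clock: 32.1
position: [0.427, 0.2843, 0.1771]
ee_rot: [0.66, 0.751, 0.0, 0.0]
ft_force: [0.5, 0.2, -0.8]
grip_width: 1.001
grasp_force: 0.0
```

Emit:
{"api": "arm_command", "payload": {
  "plan": [
    {"dp": [0,0,0],"spin": 0},
    {"dp": [0,0,0],"spin": 0},
    {"dp": [0,0,0],"spin": 0},
    {"dp": [0,0,0],"spin": 0},
    {"dp": [0,0,0],"spin": 0}
  ],
  "grip": 1
}}

```text
clock: 32.6
position: [0.4269, 0.2842, 0.1768]
ee_rot: [0.66, 0.751, 0.0, 0.0]
ft_force: [-0.6, -0.9, 5.6]
grip_width: 0.512
grasp_force: 51.8
```

Emit:
{"api": "arm_command", "payload": {
  "plan": [
    {"dp": [0,0,0],"spin": 0},
    {"dp": [0,0,0],"spin": 0},
    {"dp": [0,0,0],"spin": 0}
  ]
}}

```text
clock: 32.9
position: [0.427, 0.2842, 0.1768]
ee_rot: [0.66, 0.751, 0.0, 0.0]
ft_force: [-0.4, -1.1, 5.9]
grip_width: 0.512
grasp_force: 51.8
```

Emit:
{"api": "arm_command", "payload": {
  "plan": [
    {"dp": [0,0,-15],"spin": 0},
    {"dp": [0,0,-35],"spin": 0},
    {"dp": [0,0,-35],"spin": 0},
    {"dp": [0,0,-20],"spin": 0},
    {"dp": [0,0,0],"spin": 0}
  ]
}}

```text
clock: 33.4
position: [0.4271, 0.2847, 0.2842]
ee_rot: [0.66, 0.751, 0.002, 0.001]
ft_force: [0.3, 0.1, -3.1]
grip_width: 0.513
grasp_force: 52.3
```

Emit:
{"api": "arm_command", "payload": {
  "plan": [
    {"dp": [0,0,0],"spin": 0},
    {"dp": [0,0,0],"spin": 0}
  ]
}}

```text
clock: 33.6
position: [0.4264, 0.2835, 0.2801]
ee_rot: [0.66, 0.751, -0.001, -0.0]
ft_force: [0.9, 0.7, -2.7]
grip_width: 0.514
grasp_force: 52.3
```

```bash
python3 -c "
from h import *
go(.6433,.1702,.235,-.0561)"
```

```text
now dp mm [-140.   200.6   45.1]
after spin dp mm [-222.9 -101.    45.1]
spin -1.387 th 1.699 pos [0.4264 0.2835 0.2801] t 33.6 j [ 0.39  0.54 -1.3   1.86  0.56  1.19 -0.97]
```

Emit:
{"api": "arm_command", "payload": {
  "plan": [
    {"dp": [-10,14,0],"spin": 0},
    {"dp": [-20,29,0],"spin": 0},
    {"dp": [-20,29,0],"spin": 0},
    {"dp": [-20,29,0],"spin": 0},
    {"dp": [-20,29,0],"spin": 0}
  ]
}}

```text
clock: 34.1
position: [0.5687, 0.2098, 0.2797]
ee_rot: [0.661, 0.751, -0.001, -0.0]
ft_force: [0.1, 0.1, -1.9]
grip_width: 0.517
grasp_force: 52.1
```

Emit:
{"api": "arm_command", "payload": {
  "plan": [
    {"dp": [-20,29,0],"spin": 0},
    {"dp": [-20,29,0],"spin": 0},
    {"dp": [-10,12,0],"spin": 0},
    {"dp": [0,0,0],"spin": 0.14},
    {"dp": [0,0,0],"spin": 0.14}
  ]
}}

```text
clock: 34.6
position: [0.6437, 0.1694, 0.2791]
ee_rot: [0.761, 0.649, -0.001, -0.001]
ft_force: [-0.4, -0.0, -2.8]
grip_width: 0.514
grasp_force: 52.2
```

Emit:
{"api": "arm_command", "payload": {
  "plan": [
    {"dp": [0,0,0],"spin": 0.14},
    {"dp": [0,0,0],"spin": 0.14},
    {"dp": [0,0,0],"spin": 0.14},
    {"dp": [0,0,0],"spin": 0.14},
    {"dp": [0,0,0],"spin": 0.14}
  ]
}}

```text
clock: 35.1
position: [0.6432, 0.1699, 0.2794]
ee_rot: [0.937, 0.349, -0.001, 0.0]
ft_force: [-0.5, 0.2, -3.4]
grip_width: 0.517
grasp_force: 52.2
```

```bash
python3 -c "
from h import *
go(.6433,.1702,.235,-.0561)"
```

```text
now dp mm [ 0.2 -0.2 44.4]
after spin dp mm [ 0.1 -0.3 44.4]
spin 0.769 th 0.713 pos [0.6432 0.1699 0.2794] t 35.1 j [ 0.31  0.7  -0.94  1.45  0.57  1.28 -1.54]
```

Emit:
{"api": "arm_command", "payload": {
  "plan": [
    {"dp": [0,0,0],"spin": 0.14},
    {"dp": [0,0,0],"spin": 0.14},
    {"dp": [0,0,0],"spin": 0.14},
    {"dp": [0,0,0],"spin": 0.14},
    {"dp": [0,0,0],"spin": 0.14}
  ]
}}

```text
clock: 35.6
position: [0.6432, 0.1699, 0.2795]
ee_rot: [1.0, 0.006, -0.001, 0.001]
ft_force: [-0.1, 0.8, -3.4]
grip_width: 0.512
grasp_force: 52.2
```

Emit:
{"api": "arm_command", "payload": {
  "plan": [
    {"dp": [0,0,20],"spin": 0.065},
    {"dp": [0,0,17],"spin": 0},
    {"dp": [0,0,0],"spin": 0},
    {"dp": [0,0,0],"spin": 0},
    {"dp": [0,0,0],"spin": 0}
  ]
}}

```text
clock: 36.1
position: [0.6433, 0.1707, 0.2447]
ee_rot: [1.0, -0.023, 0.0, -0.0]
ft_force: [0.6, 1.0, -1.9]
grip_width: 0.513
grasp_force: 52.1
```

```bash
python3 -c "
from h import *
go(.6433,.1702,.197,-.0561)"
```

```text
now dp mm [ 0.1  0.5 47.7]
after spin dp mm [ 0.1  0.5 47.7]
spin 0.011 th -0.045 pos [0.6433 0.1707 0.2447] t 36.1 j [ 0.22  0.68 -0.78  1.48  0.5   1.19 -2.26]
```

Emit:
{"api": "arm_command", "payload": {
  "plan": [
    {"dp": [0,0,15],"spin": 0.01},
    {"dp": [0,0,15],"spin": 0},
    {"dp": [0,0,12],"spin": 0},
    {"dp": [0,0,4],"spin": 0},
    {"dp": [0,0,0],"spin": 0}
  ]
}}

```text
clock: 36.6
position: [0.6427, 0.1705, 0.197]
ee_rot: [1.0, -0.028, -0.001, 0.0]
ft_force: [1.0, 0.1, -2.8]
grip_width: 0.517
grasp_force: 52.2
```

Emit:
{"api": "arm_command", "payload": {
  "plan": [
    {"dp": [0,0,1],"spin": 0},
    {"dp": [0,0,0],"spin": 0},
    {"dp": [0,0,1],"spin": 0},
    {"dp": [0,0,0],"spin": 0},
    {"dp": [0,0,0],"spin": 0}
  ]
}}

```text
clock: 37.1
position: [0.643, 0.1706, 0.1964]
ee_rot: [1.0, -0.028, 0.0, 0.0]
ft_force: [-0.1, -0.3, -3.4]
grip_width: 0.513
grasp_force: 52.2
```

Emit:
{"api": "arm_command", "payload": {
  "plan": [
    {"dp": [0,0,1],"spin": 0},
    {"dp": [0,0,0],"spin": 0},
    {"dp": [0,0,0],"spin": 0}
  ]
}}

```text
clock: 37.4
position: [0.643, 0.1706, 0.1952]
ee_rot: [1.0, -0.028, 0.0, 0.0]
ft_force: [0.4, -0.4, -3.2]
grip_width: 0.515
grasp_force: 52.2
```

Emit:
{"api": "arm_command", "payload": {
  "plan": [
    {"dp": [0,0,0.5],"spin": 0},
    {"dp": [0,0,0],"spin": 0},
    {"dp": [0,0,0],"spin": 0}
  ]
}}

```text
clock: 37.7
position: [0.643, 0.1707, 0.1949]
ee_rot: [1.0, -0.028, 0.0, 0.0]
ft_force: [-1.1, 0.3, 0.0]
grip_width: 0.515
grasp_force: 52.5
```

Emit:
{"api": "arm_command", "payload": {
  "plan": [
    {"dp": [0,0,0],"spin": 0},
    {"dp": [0,0,0],"spin": 0},
    {"dp": [0,0,0],"spin": 0},
    {"dp": [0,0,0],"spin": 0},
    {"dp": [0,0,0],"spin": 0}
  ],
  "grip": -1
}}

```text
clock: 38.2
position: [0.643, 0.1706, 0.1947]
ee_rot: [1.0, -0.028, 0.0, 0.0]
ft_force: [0.1, -0.5, -0.3]
grip_width: 0.999
grasp_force: 0.0
```

Emit:
{"api": "arm_command", "payload": {
  "plan": [
    {"dp": [0,0,-10],"spin": 0},
    {"dp": [0,0,-30],"spin": 0},
    {"dp": [0,0,-40],"spin": 0},
    {"dp": [0,0,-40],"spin": 0},
    {"dp": [0,0,-40],"spin": 0}
  ]
}}

```text
clock: 38.7
position: [0.6427, 0.1708, 0.3572]
ee_rot: [1.0, -0.028, 0.0, -0.0]
ft_force: [0.9, -0.9, 0.3]
grip_width: 1.003
grasp_force: 0.0
```

Emit:
{"api": "arm_command", "payload": {
  "plan": [
    {"dp": [-40,0,0],"spin": 0},
    {"dp": [-40,0,0],"spin": 0},
    {"dp": [-40,0,0],"spin": 0},
    {"dp": [-40,0,0],"spin": 0},
    {"dp": [-40,0,0],"spin": 0}
  ]
}}

```text
clock: 39.2
position: [0.4416, 0.1822, 0.3549]
ee_rot: [1.0, -0.028, 0.0, 0.0]
ft_force: [-0.2, 0.1, 1.3]
grip_width: 0.997
grasp_force: 0.0
```

Emit:
{"api": "arm_command", "payload": {
  "plan": [
    {"dp": [0,0,0],"spin": 0},
    {"dp": [0,0,0],"spin": 0},
    {"dp": [0,0,0],"spin": 0}
  ]
}}

```text
clock: 39.5
position: [0.444, 0.1817, 0.3553]
ee_rot: [1.0, -0.028, 0.001, -0.0]
ft_force: [0.7, 0.2, 0.6]
grip_width: 0.999
grasp_force: 0.0
```

```bash
python3 -c "
from h import *
b=[]
for c in('top','scene'):
    im=viewer.camera(c)
    for (x,y,a) in((.6433,.1702,-.0561),(.6479,.079,-.0464),(.6397,-.0191,-.0447),(.6427,-.1173,-.0312)):
        pass
    o=bird(c,im,.53,.77,-.27,.33,.043)
    for (x,y,a) in((.6433,.1702,-.0561),(.6479,.079,-.0464),(.6397,-.0191,-.0447),(.6427,-.1173,-.0312)):
        q=boxpts(x,y,a)[1::2][[0,1,3,2]]; cv2.polylines(o,[np.int32(np.c_[(.33-q[:,1])*1000,(.77-q[:,0])*1000])],True,(0,0,255),1)
    b.append(o)
cv2.imwrite('pics/end.png',np.vstack(b))"
```

```text
(no output)
```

View pics/end.png

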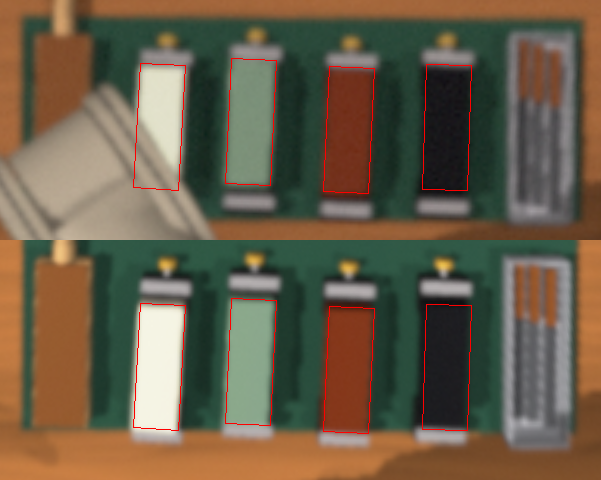

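All four stones lie in their holders between the stops, within about 2 mm of the target outlines. The strop and tray have not moved. Handing in.

```bash
python3 -c "
from workcell import manip
print(manip.hand_in())"
```

```text
the job is handed in; nothing more can be done
None
```

The job is handed in at about 40 s on the robot's clock: charcoal, brown, grey-green and ivory lie in holders 4, 3, 2 and 1, about 2 mm or less off centre in the last pictures; the hand-in gave no verdict.

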